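# Put the spices away in the push-to-open chest and pin it shut

### The arm

A 6-joint arm with a two-finger parallel gripper is mounted at the origin on a cart in front of the work surface, level with it; the furniture and walls round the work are solid. World frame = base frame: x ahead of the robot, y to its left, z up, the work surface at z = 0. Lengths are in mm, angles in rad, forces in N, time in s.
With the tool pointing down it reaches from about 300 to 775 mm from the base axis. Payload 14.6 kg.
Tool frame: the origin (TCP) lies midway between the tips of the shut fingers; the grasp point (between the pads) lies behind it (manip.grip_depth is the z of the grasp point in the tool frame, in mm); z points along the fingers, y is the line along which they close (so a half turn about z gives the same grasp; the last joint's range is limited). The gripper opens to 94 mm and grips with 3 to 60 N. Pads are 16 mm wide; open, the fingers measure 119 mm over their backs; the gripper's body (75 mm by 177 mm) begins 78 mm behind the grasp point.
Start: joints at [-1.261, 0.3, 1.521, -0, 1.321, -0.067], TCP at [202.363, -511.408, 205.446] pointing down, gripper open.
Joint ranges: [-3.03, 3.03], [-0.79, 2.21], [0.23, 2.52], [-1.04, 4.18], [0, 3.07], [-2.55, 2.55]. Speed limits (rad/s): [2.22, 2.22, 2.57, 3.14, 3.14, 3.14].

### API

Orientations are given as [roll, pitch, yaw] about the fixed x, y, z axes, in that order (R = Rz(yaw) Ry(pitch) Rx(roll)).
In Python, from cell import manip gives the robot as it stands.
- The arm moves only by the shell command python3 nudge.py 'ROWS' [OPENING] [FORCE]. ROWS is a JSON list of rows, 1 to 5 of them, each of 6 numbers: dx, dy, dz in units of 25 mm, then a rotation vector rx, ry, rz in units of 0.1 rad; each row is the pose to reach, as a shift and turn from the pose commanded when the command began, along the tool's axes at that moment; what a row does not reach only later rows make up. A row lasts 1/10 s, in which the tool goes at most 50 mm and 0.15 rad, less where a joint would pass 70% of its speed; a pose out of reach is approached as far as the arm can. OPENING is the finger opening in mm, set as the command begins (- or left out keeps the last). The fingers move at their own pace and stop on an object; FORCE is the grip in N (left out, the last holds). Time passes only in rows, so rows that do not move let the fingers close. It prints the time, the measured TCP pose, the force, the opening and the grip force at its end. Input that does not fit is refused with a message, and nothing moves.
- manip.read_state(): the state, without advancing time (a new reading comes with each control period).
- manip.camera(name): name is "scene" or "top" or "wrist"; returns (picture, depth): 400x640x3 uint8, red, green, blue; 400x640 float32, mm along the optical axis (not along the pixel's ray), 0 where there is no reading.
- manip.camera_info(name): a dict with "K" (3x3 intrinsics, pixels), "dist" ([k1, k2, p1, p2, k3] as OpenCV has them; the pictures are not rectified), "rvec" (rotation vector, rad) and "tvec" (3), from world to camera coordinates, as OpenCV has them; the wrist camera has in their place "mount" (4x4, takes a point from camera to tool coordinates, whose origin is the TCP and whose axes are the flange's). Camera axes: x right, y down, z forward; pixel columns grow to the right and rows downward; lengths in mm; the calibration is good to about 2 mm. A picture is of the moment at which its call begins: read the wrist's pose just before it. camera_info takes no time and is no camera call.
- manip.sign_off(): hands the job in; it is judged then, once.
The state is a dict: "clock": time; "joints": joint angles; "qd": joint speeds; "effort": joint torques, N m; "eef_pos": TCP position; "eef_rot": TCP orientation; "wrist_force": force on the tool from outside, world axes, zero at the start; "moment": the same for the moment, N m; "finger_gap": finger opening in mm; "finger_force": force on a finger pad.
Only numpy, scipy, OpenCV 4.12 (cv2) and the standard library are available. Lean on these libraries where they do the work, as an engineer would, in place of code of your own. Each camera call takes 0.05 s, during which the arm holds its last target. There are 200 camera calls.

### The job

Put every spice jar on the table away in the wooden chest: press the red button so that its handle-less drawer springs open, put all the jars in the drawer, and push the drawer fully home so that it latches. Then knock the steel locking pin on top of the chest all the way down with the meat pounder - with the pounder, not with the fingers, and only once the drawer is shut - and put the pounder away, standing upright on the round cork mat. Leave the green tin, the salt shaker and the teaspoon alone.

Things in the scene. Friction and masses are not known exactly. Their poses are not given: they have to be found in the camera images.
- chest: fixed wooden spice chest, 190 x 190 mm and 135 mm tall; origin at the centre of its underside on the table. The drawer front faces its own -x. On its top, near the back, are the red button at (+68, +38) mm and the steel pin at (+68, -38) mm in its own x, y. Place and turn differ each time (drawer facing about the robot's right)
- drawer (a joint): drawer travel in m: 0 = home (rests latched at 0.002 to 0.003), 0.14 = open. Pressing the button 7 mm or more lets a 5 N spring drive it out along the chest's -x in about 1 s; it stays open. To shut, push the front along the chest's +x: about 6 N plus 18 N per m/s, and 5 N more in the last 20 mm, where the latch (and button) is pushed down and snaps back; push to 0 and it stays
- drawer_front (a point): point on the outer face of the drawer's flat front, mid-width, 105 mm above the table; axes as the chest's (out is -x). The front is 190 mm wide, 12 mm thick, 11 to 122 mm above the table, without a handle. Push high on it with the fingertips, so that the gripper's body stays above the front and the chest's top
- drawer_in (a point): centre of the drawer's inner floor, 16 mm above the table; axes as the chest's; moves with the drawer. Inside x -75 to +75 mm, y -78 to +78 mm; side walls 43 mm above the floor, back wall 90, front 106. Clear height under the chest's top 107 mm: jars may stand or lie. When fully open the chest's front edge is over x = +63 mm, so x from -75 to +60 is open from above
- button_top (a point): centre of the top of the red push button, 30 mm in diameter, 150.5 mm above the table when up (15 mm above the chest's top); travel 10 mm down, 1.5 N at first to 6 N at the bottom; springs back
- button (a joint): travel of the button in m: 0 = up, 0.010 = fully down
- pin_top (a point): centre of the top of the steel locking pin's head, 22 mm in diameter, 22 mm above the chest's top (157 mm above the table) when up
- pin (a joint): travel of the locking pin in m: 0 = up, 0.014 = all the way down; the pin starts up, resists with about 9 to 12 N, and stays where it is driven. It bolts the drawer
- pounder: loose meat pounder standing upright: a flat steel disc 64 mm in diameter and 21 mm thick at the bottom, with a vertical round wooden handle 25 mm in diameter above it to 116 mm; 0.32 kg; origin at the centre of the disc's underside, z up the handle
- mat_top (a point): centre of the top of the round cork mat, fixed flat on the table, 100 mm in diameter, 4 mm thick
- jar_a: spice jar, a round jar 41 mm in diameter and 105 mm tall, 0.11 kg, pale red and white label and dark screw cap; origin at the centre of its base, z towards the cap. Absent in some runs
- jar_b: spice jar, a round jar 41 mm in diameter and 105 mm tall, 0.11 kg, blue label and dark screw cap; origin at the centre of its base, z towards the cap. Absent in some runs
- jar_c: spice jar, a round jar 41 mm in diameter and 105 mm tall, 0.11 kg, pale red and white label and dark screw cap; origin at the centre of its base, z towards the cap. Absent in some runs
- jar_d: spice jar, a round jar 41 mm in diameter and 105 mm tall, 0.11 kg, blue label and dark screw cap; origin at the centre of its base, z towards the cap. Absent in some runs
- green_tin: bystander: square green lidded tin, 102 x 102 mm, 130 mm tall; origin at the centre of its base
- shaker: bystander: salt shaker with a glass body and grey cap, 44 mm wide, 90 mm tall; origin at the centre of its base
- teaspoon: bystander: steel teaspoon lying on the table, 135 x 29 x 10 mm; origin at the centre of its underside

How it is judged:
By the outcome, as a careful person would: the job done as asked, in the order asked, and still so for the second after the job is handed in, with the robot touching nothing.
Of jar_a, jar_b, jar_c, jar_d only 2 to 4 are there at a start; the rules pass over those that are not, and their reading is None.
At some moment in a run one of pounder may be knocked a few centimetres aside while the robot is not near it.
It also fails if it takes over 210 s, if anything falls off the work surface, if the arm or the gripper's body presses on something with over 40 N, if the wrist force passes 120 N, or if a joint passes its speed limit or range.

## Working session

There is one attempt and no reset: what is moved stays moved. The work goes in short steps, Python scripts to look and compute and a shell command to move; the robot and the scene stay as the last step left them, time stands still between calls to the robot, and variables do not carry over. Pictures are saved under pics/ and viewed, at most 14 in all, crops included, and the job is handed in when it is done.

```bash
ls; mkdir -p pics; python3 - <<'E'
from cell import manip
import cv2
s=manip.read_state(); print(s['clock'],s['eef_pos'],s['eef_rot'],s['finger_gap'],manip.grip_depth)
for n in ("scene","top"):
    p,d=manip.camera(n); cv2.imwrite(f"pics/{n}0.png",p[:,:,::-1]); i=manip.camera_info(n); print(n,i)
print(manip.camera_info("wrist"))
E
```

```text
cell.py
nudge.py
pics
0.0 [ 202.27855256 -511.1688394   204.87168641] [-3.14041234e+00 -7.76417768e-05  3.76798623e-01] 94.12773667027098 -18.8
scene {'K': array([[451.49824724,   0.        , 311.88233228],
       [  0.        , 451.49824724, 198.22673353],
       [  0.        ,   0.        ,   1.        ]]), 'dist': array([0.00404466, 0.        , 0.        , 0.        , 0.        ]), 'rvec': array([ 2.35833827, -0.08540124,  0.03832722]), 'tvec': array([-624.38640406,   77.14203452, 1505.08130609])}
top {'K': array([[370.06998043,   0.        , 326.81190007],
       [  0.        , 370.06998043, 198.91228859],
       [  0.        ,   0.        ,   1.        ]]), 'dist': array([-0.00434763,  0.        ,  0.        ,  0.        ,  0.        ]), 'rvec': array([ 2.10863459, -2.16438987,  0.19487799]), 'tvec': array([ -34.35032381,  640.32104916, 1106.39863222])}
{'K': array([[313.57021009,   0.        , 316.41762348],
       [  0.        , 313.57021009, 195.74144012],
       [  0.        ,   0.        ,   1.        ]]), 'dist': array([0.00041195, 0.        , 0.        , 0.        , 0.        ]), 'mount': array([[-1.23353469e-03, -9.59244152e-01, -2.82575893e-01,
         8.23349891e+01],
       [ 9.99999237e-01, -1.16253999e-03, -4.18910676e-04,
        -1.81445775e-01],
       [ 7.33318388e-05, -2.82576194e-01,  9.59244854e-01,
        -1.78591173e+02],
       [ 0.00000000e+00,  0.00000000e+00,  0.00000000e+00,
         1.00000000e+00]])}
```
View pics/scene0.png

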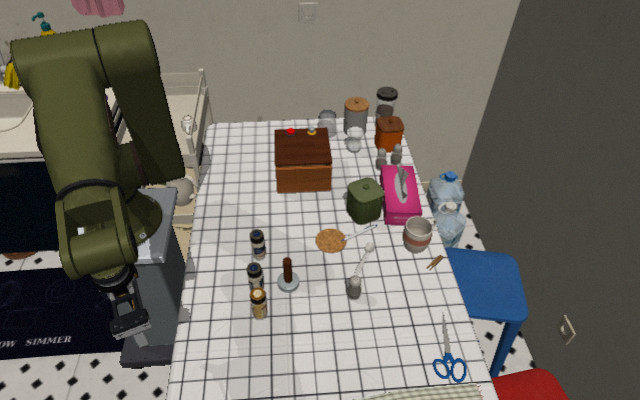

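View pics/top0.png

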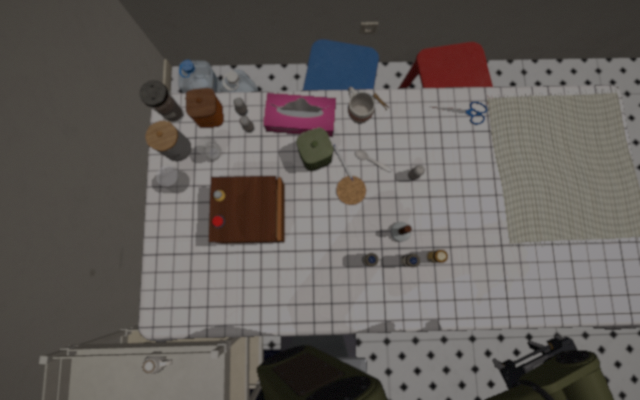

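The scene view shows three jars: (258,243), (255,277) and (259,303). The pounder is at (288,280), the mat at (330,240), and the chest at (303,160) with its button at (291,131) and pin at (311,131). In the top view the jar caps are at (371,260), (411,260) and (438,256), the pounder at (405,230), the mat at (351,190), the button at (218,221) and the pin at (220,196).

```bash
cat > h.py <<'E'
from cell import manip
import numpy as np, cv2
from scipy.spatial.transform import Rotation as R
def toolR(s): return R.from_euler('xyz',s['eef_rot']).as_matrix()
def cam(n,s=None):
    i=manip.camera_info(n)
    if n=='wrist':
        s=s or manip.read_state(); T=np.eye(4); T[:3,:3]=toolR(s); T[:3,3]=s['eef_pos']; M=T@np.array(i['mount'])
        return i,M[:3,:3],M[:3,3]
    r=cv2.Rodrigues(np.array(i['rvec'],float))[0]; return i,r.T,-r.T@np.array(i['tvec'])
def rays(n,uv,s=None):
    i,A,c=cam(n,s); u=cv2.undistortPoints(np.array(uv,float).reshape(-1,1,2),i['K'],i['dist'])[:,0]
    return c,(A@np.c_[u,np.ones(len(u))].T).T
def plane(n,uv,z,s=None):
    c,d=rays(n,uv,s); return c+d*((z-c[2])/d[:,2])[:,None]
def tri(c1,d1,c2,d2):
    # midpoint and gap of two rays
    A=np.c_[d1,-d2]; t=np.linalg.lstsq(A,c2-c1,rcond=None)[0]; p=c1+d1*t[0]; q=c2+d2*t[1]; return (p+q)/2,np.linalg.norm(p-q)
def cloud(n,d,s=None):
    h,w=d.shape; v,u=np.mgrid[:h,:w]; c,r=rays(n,np.c_[u.ravel(),v.ravel()],s)
    i,A,_=cam(n,s); z=r@A[:,2]; return (c+r*(d.ravel()/z)[:,None]).reshape(h,w,3)
def snap(n,name):
    s=manip.read_state(); p,d=manip.camera(n); cv2.imwrite(f'pics/{name}.png',p[:,:,::-1]); np.savez(f'{name}.npz',p=p,d=d,pos=s['eef_pos'],rot=s['eef_rot']); return s,p,d
def go(target,yaw):
    """tool-axes shift and turn from commanded/measured pose to world target, pointing down"""
    s=manip.read_state(); Rm=toolR(s); d=Rm.T@(np.array(target)-s['eef_pos']); Rt=R.from_euler('xyz',[np.pi,0,yaw]).as_matrix()
    return np.round(d,1),np.round(R.from_matrix(Rm.T@Rt).as_rotvec(),3)
E
python3 - <<'E'
from h import *
np.set_printoptions(precision=1,suppress=True)
s,p,d=snap('top','t0'); s,p2,d2=snap('scene','s0')
C=cloud('top',d); C2=cloud('scene',d2)
for k,a,b in (('btn',(218,221),(291,131)),('pin',(220,196),(311,130)),('jar1',(371,260),(258,235)),('jar2',(411,260),(254,268)),('jar3',(438,256),(258,294)),('pound',(406,229),(288,262)),('mat',(351,190),(330,240)),('shaker',(417,171),(354,280)),('tin',(314,148),(366,188))):
    q,g=tri(*[x[0] if x.ndim==2 else x for x in rays('top',[a])],*[x[0] if x.ndim==2 else x for x in rays('scene',[b])])
    print(k,q,'gap %.1f'%g,'depthtop',C[a[1],a[0]],'scene',C2[b[1],b[0]])
# chest top mask by height
m=(abs(C[:,:,2]-135)<8); m=m&(C[:,:,0]<900)
m=cv2.morphologyEx(m.astype('uint8'),cv2.MORPH_OPEN,np.ones((3,3)))
n,l,st,ce=cv2.connectedComponentsWithStats(m)
for j in range(1,n):
    if st[j,4]>60:
        pts=C[l==j][:,:2].astype('float32'); r=cv2.minAreaRect(pts); print(st[j],np.array(r[0]),np.array(r[1]),r[2], np.median(C[l==j][:,2]))
for nm,im,sc,cr in (('top',p,3,(110,280,190,450)),('scene',p2,3,(110,330,230,430))):
    c=im[cr[0]:cr[1],cr[2]:cr[3]]; cv2.imwrite(f'pics/{nm}_c.png',cv2.resize(c[:,:,::-1],None,fx=sc if nm=='top' else 2.7,fy=sc if nm=='top' else 2.7,interpolation=cv2.INTER_CUBIC))
E
```

```text
btn [568.8 262.4 146.3] gap 2.7 depthtop [566.9 261.1 150.4] scene [569.9 254.8 152.2]
pin [640.2 257.1 150.9] gap 2.5 depthtop [639.3 257.5 148.7] scene [640.8 248.4 157.7]
jar1 [ 449.7 -175.2   98.2] gap 6.8 depthtop [ 446.2 -174.4  106.8] scene [ 453.9 -182.9  107.7]
jar2 [ 443.1 -293.4   97.7] gap 0.2 depthtop [ 443.1 -290.8  109.1] scene [ 444.3 -301.   107.9]
jar3 [ 453.7 -375.4   92.9] gap 2.2 depthtop [ 452.4 -371.   107.9] scene [ 455.7 -382.2  103.4]
pound [ 536.2 -283.3  102.2] gap 3.8 depthtop [ 533.2 -280.4  115.9] scene [ 538.2 -296.   119.5]
mat [ 675.1 -132.2    4.5] gap 1.3 depthtop [ 676.2 -132.3    2.2] scene [ 674.6 -131.4    3.3]
shaker [ 718.2 -336.1   73. ] gap 0.8 depthtop [ 713.8 -331.8   89.2] scene [ 715.9 -347.2   89.4]
tin [794.3 -15.  112. ] gap 11.6 depthtop [786.6 -15.5 116.8] scene [797.6 -23.8 122.7]
[ 32 117  12  75 287] [784.2 805.7] [  7.9 229.3] 89.92560577392578 134.67465897787952
[146 120  31  30 684] [836.2 444.1] [91.1 93.2] 88.11498260498047 131.8522840361196
[ 208  175   68   67 4271] [607.  198.2] [194.9 194.9] 89.76737976074219 135.64869924543677
[ 29 193   6  28 105] [624.9 805.2] [80.5  7.2] 0.5642067193984985 135.80732760865249
[ 27 222   5  19  63] [553.9 806.1] [52.3  5.9] 0.5543011426925659 135.83166826631145
[  9 242  21 158 638] [313.9 806.2] [417.5  11.2] 0.42630112171173096 135.1513087701676
[210 350   9   8  67] [207.1 268.6] [20.6 18.9] 89.43855285644531 137.71260574383336
```

View pics/scene_c.png

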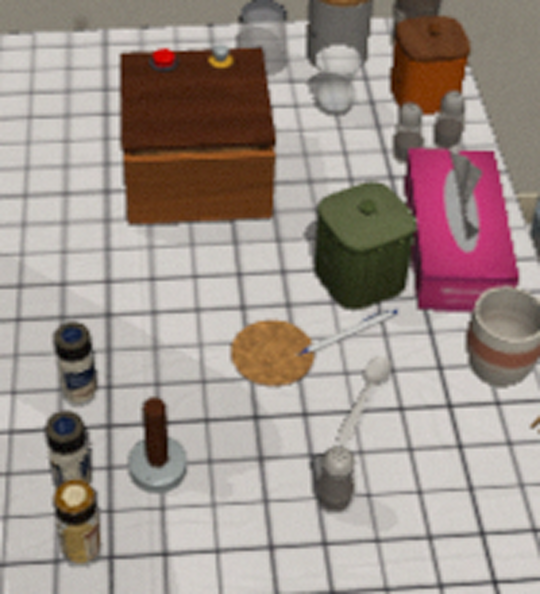

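The crop (2.7×, origin (230,110)) shows two blue-lidded jars, a third with a gold or brown cap at (77,495), the pounder, and a pen end at (302,352) touching the cork mat. I'll look at these from the wrist camera.

```bash
python3 -c "
from h import *
print(go([400,-290,260],0))"
```

```text
(array([ 265.2, -133. ,  -54.8]), array([-0.001,  0.   ,  0.377]))
```

Units first: shifts go in units of 25 mm and turns go in units of 0.1 rad. So 225 mm is 9, 180 mm is 7.2, 0.377 rad is 3.77.

```bash
python3 nudge.py '[[1.8,-0.88,-1.2,0,0,1],[3.6,-1.8,-2.2,0,0,2],[5.4,-2.68,-2.2,0,0,3],[7.2,-3.6,-2.2,0,0,3.77],[9,-4.48,-2.2,0,0,3.77]]' 94 && python3 - <<'E'
from h import *
print(go([400,-290,260],0)); s=manip.read_state(); print(s['joints'])
E
```

```text
clock: 0.7
eef_pos: [361.8, -333.3, 260.7]
eef_rot: [3.141, -0.0, -0.003]
wrist_force: [-0.1, -0.4, -0.8]
finger_gap: 94.0
finger_force: 0.0
(array([ 38.1, -43.5,   0.7]), array([ 0.   , -0.   , -0.003]))
[-8.18973930e-01  1.29590184e-01  1.59845943e+00  1.29943760e-05
  1.41290628e+00  7.55255776e-01]
```

In the tool's units: -43 mm is -1.72, 38 mm is 1.52.

```bash
python3 nudge.py '[[0.8,-0.88,0,0,0,0],[1.52,-1.72,0,0,0,0],[1.52,-1.72,0,0,0,0]]' && python3 - <<'E'
from h import *
np.set_printoptions(precision=1,suppress=True)
s,p,d=snap('wrist','w1'); C=cloud('wrist',d,s)
def blobs(C,lo,hi,amin=150):
    m=((C[:,:,2]>lo)&(C[:,:,2]<hi)).astype('uint8'); n,l,st,ce=cv2.connectedComponentsWithStats(cv2.morphologyEx(m,cv2.MORPH_OPEN,np.ones((3,3))))
    for j in range(1,n):
        if st[j,4]>amin:
            q=C[l==j]; c,r=cv2.minEnclosingCircle(q[:,:2].astype('float32')); print('px',ce[j],'ctr',np.array(c),'r %.1f'%r,'z',np.median(q[:,2]),st[j,4])
blobs(C,98,125)
print('mid'); blobs(C,12,28)
E
```

```text
clock: 1.0
eef_pos: [400.3, -290.0, 260.3]
eef_rot: [-3.141, -0.0, 0.003]
wrist_force: [-0.5, -0.5, -1.1]
finger_gap: 93.9
finger_force: 0.0
px [312.7  46.2] ctr [ 535.3 -285.8] r 12.3 z 114.83809770899859 595
px [403.2 131.6] ctr [ 453.7 -381.2] r 20.2 z 104.33818558932211 1160
px [210.4 135.5] ctr [ 449.1 -176.9] r 20.5 z 104.40935206497446 1190
px [324.1 141.6] ctr [ 443.4 -298. ] r 20.2 z 104.45541805461517 1127
mid
px [ 8.9 43.5] ctr [555.7  86.8] r 44.9 z 19.415510954478464 762
px [313.9  63.5] ctr [ 535.5 -285.9] r 31.9 z 19.90835502221026 1438
px [192.8 375.2] ctr [ 48.2 -86.9] r 22.0 z 18.826011069551498 269
```

View pics/w1.png

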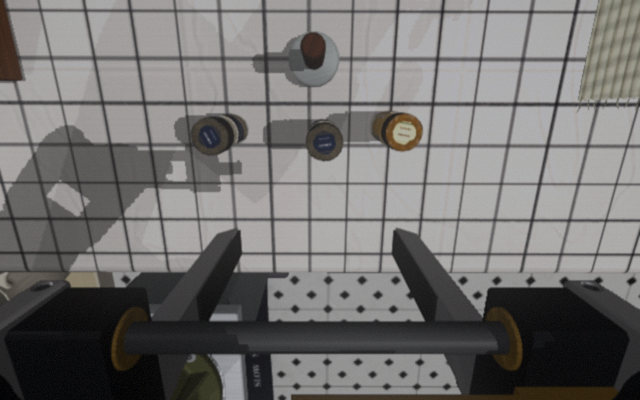

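The wrist view shows the jar caps at (210,135), (324,142) and (403,132), all r≈20.5 and 104.5 mm high, so all three are real jars. The pounder is at (313,46). Next is the chest.

In the tool's units: -40 mm is -1.6, 40 mm is 1.6.

```bash
python3 nudge.py '[[0.8,-1.6,-0.48,0,0,0],[1.6,-3.4,-1,0,0,0],[2.4,-5.2,-1.6,0,0,0],[3.2,-7,-1.6,0,0,0],[3.6,-8.8,-1.6,0,0,0]]' && python3 nudge.py '[[0,-1.8,0,0,0,0],[0,-3.6,0,0,0,0],[0,-5.4,0,0,0,0],[0,-7.2,0,0,0,0],[0,-9,0,0,0,0]]' && python3 nudge.py '[[0,-1.2,0,0,0,0],[0,-1.8,0,0,0,0],[0,-1.8,0,0,0,0]]' && cat >> h.py <<'E'
def blobs(C,lo,hi,amin=150):
    m=((C[:,:,2]>lo)&(C[:,:,2]<hi)).astype('uint8'); n,l,st,ce=cv2.connectedComponentsWithStats(cv2.morphologyEx(m,cv2.MORPH_OPEN,np.ones((3,3))))
    for j in range(1,n):
        if st[j,4]>amin:
            q=C[l==j]; c,r=cv2.minEnclosingCircle(q[:,:2].astype('float32')); a=cv2.minAreaRect(q[:,:2].astype('float32')); print('px',ce[j].round(),'ctr',np.array(c),'r %.1f'%r,'z %.1f'%np.median(q[:,2]),st[j,4],'rect',np.round(a[0],1),np.round(a[1],1),round(a[2],2))
np.set_printoptions(precision=1,suppress=True)
E
python3 - <<'E'
from h import *
s,p,d=snap('wrist','w2'); C=cloud('wrist',d,s); blobs(C,130,139,2000); blobs(C,145,165,60); print(s['eef_pos'])
E
```

```text
clock: 1.55
eef_pos: [489.5, -71.3, 300.6]
eef_rot: [3.141, -0.0, -0.002]
wrist_force: [0.7, 0.2, -0.6]
finger_gap: 94.1
finger_force: 0.0
clock: 2.05
eef_pos: [489.0, 153.6, 300.4]
eef_rot: [3.141, -0.0, -0.001]
wrist_force: [0.8, 0.0, -0.1]
finger_gap: 94.3
finger_force: 0.0
clock: 2.35
eef_pos: [489.1, 198.1, 300.0]
eef_rot: [3.141, 0.001, 0.001]
wrist_force: [-0.5, -0.2, -0.9]
finger_gap: 94.1
finger_force: 0.0
px [321.  79.] ctr [589.3 196.2] r 124.0 z 134.3 28705 rect [588.2 196.3] [194.5 159.6] 89.75
px [246.  22.] ctr [644.2 264.1] r 11.2 z 155.6 510 rect [644.  263.5] [20.9 21.1] 88.11
px [251. 106.] ctr [568.3 264.5] r 14.8 z 149.1 688 rect [568.1 264.3] [29.2 28.4] 89.91
[489.1 198.1 300. ]
```

View pics/w2.png

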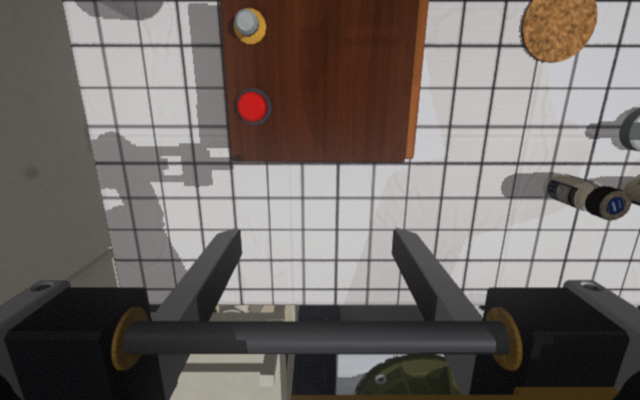

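The wrist view shows the button at (251,106), giving (568,264,149), and the pin at (246,22), giving (644,264,155.6). That puts the chest yaw at about 89.6° and its centre at (605.6,196). The heights match. Now I press the button with the fingers shut.

In the tool's units: 140 mm is 5.6, 79 mm is 3.16.

```bash
python3 nudge.py '[[1.04,-0.88,0.8,0,0,0],[2.08,-1.76,2,0,0,0],[3.16,-2.64,3.4,0,0,0],[3.16,-2.64,4.8,0,0,0],[3.16,-2.64,5.6,0,0,0]]' 0 && python3 nudge.py '[[0,0,0.16,0,0,0],[0,0,0.32,0,0,0],[0,0,0.56,0,0,0],[0,0,0.8,0,0,0],[0,0,0.84,0,0,0]]' && python3 nudge.py '[[0,0,0,0,0,0],[0,0,-0.8,0,0,0],[0,0,-2.4,0,0,0],[0,0,-4,0,0,0],[0,0,-5.6,0,0,0]]' 94
```

```text
clock: 2.9
eef_pos: [568.0, 261.6, 156.7]
eef_rot: [3.14, 0.004, -0.002]
wrist_force: [-0.3, -0.2, -0.1]
finger_gap: 57.0
finger_force: 0.0
clock: 3.4
eef_pos: [568.7, 264.5, 140.0]
eef_rot: [-3.14, -0.003, -0.0]
wrist_force: [4.0, 4.2, 0.5]
finger_gap: 27.2
finger_force: 30.0
clock: 3.9
eef_pos: [567.7, 263.6, 281.6]
eef_rot: [3.142, -0.001, -0.0]
wrist_force: [-0.2, -0.1, -0.6]
finger_gap: 63.6
finger_force: 0.0
```

The fingers hadn't finished closing and gripped the button instead of pressing it. I'll let them close fully and press again.

```bash
python3 nudge.py '[[0,0,0,0,0,0],[0,0,1.6,0,0,0],[0,0,3.2,0,0,0],[0,0,4.4,0,0,0],[0,0,4.6,0,0,0]]' 0 && python3 nudge.py '[[0,0,0,0,0,0],[0,0,0,0,0,0],[0,0,0,0,0,0],[0,0,0,0,0,0],[0,0,0,0,0,0]]' && python3 nudge.py '[[0,0,0.4,0,0,0],[0,0,0.6,0,0,0],[0,0,0.8,0,0,0],[0,0,1,0,0,0],[0,0,1.08,0,0,0]]' 
```

```text
clock: 4.4
eef_pos: [566.5, 263.2, 160.5]
eef_rot: [3.139, 0.006, -0.0]
wrist_force: [-1.0, -0.0, 0.6]
finger_gap: 30.8
finger_force: 0.0
clock: 4.9
eef_pos: [568.2, 264.1, 165.1]
eef_rot: [-3.141, -0.001, -0.0]
wrist_force: [-0.3, 0.9, -1.4]
finger_gap: 0.4
finger_force: 0.0
clock: 5.4
eef_pos: [568.2, 264.0, 139.9]
eef_rot: [-3.141, -0.002, -0.0]
wrist_force: [-12.9, -6.6, 35.2]
finger_gap: 0.4
finger_force: 17.7
```

In the tool's units: -60 mm is -2.4, 35 mm is 1.4.

```bash
python3 nudge.py '[[0,0,-0.8,0,0,0],[-0.4,0,-2.4,0,0,0],[-1.6,1.4,-3.6,0,0,0],[-3.2,3.2,-5,0,0,0],[-3.2,4.8,-6.2,0,0,0]]' 94 && python3 nudge.py '[[0,1.6,0,0,0,0],[0,3.2,0,0,0,0],[0,3.6,0,0,0,0],[0,3.6,0,0,0,0],[0,3.6,0,0,0,0]]' && python3 - <<'E'
from h import *
s,p,d=snap('wrist','w3'); C=cloud('wrist',d,s); blobs(C,118,128,150);blobs(C,13,24,1500); blobs(C,2,6,200); print(s['eef_pos'])
np.save('C3.npy',C)
E
```

```text
clock: 5.9
eef_pos: [490.0, 160.4, 279.8]
eef_rot: [3.141, 0.001, 0.002]
wrist_force: [1.1, -1.0, 1.0]
finger_gap: 37.1
finger_force: 0.0
clock: 6.4
eef_pos: [492.3, 71.6, 279.3]
eef_rot: [-3.141, 0.0, -0.0]
wrist_force: [-1.1, -0.0, -0.1]
finger_gap: 77.2
finger_force: 0.0
px [432.  80.] ctr [589.1 -44.6] r 79.6 z 121.0 1892 rect [589.1 -45.5] [ 12.3 159.1] 89.61
px [345.  74.] ctr [604.8  34.1] r 107.3 z 15.3 14419 rect [604.8  34.1] [148.9 156.7] 89.48
px [475.  28.] ctr [ 672.1 -135.3] r 49.4 z 3.4 3121 rect [ 664.2 -137.5] [87.3 73.5] 89.99
[492.3  71.6 279.3]
```

View pics/w3.png

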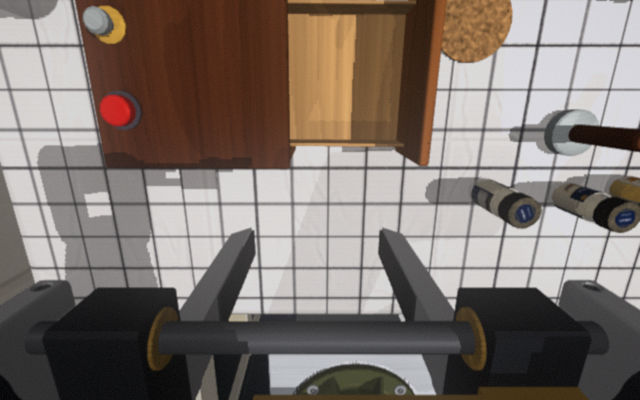

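The wrist view shows the drawer open: its front lip is at (432,80), giving y≈-45, its floor measures 15 mm high and is centred near (605,35), and the mat is at about (672,-135) or nearer (675,-132) from the earlier views. Now jar 1.

In the tool's units: 135 mm is 5.4, 45 mm is 1.8.

```bash
python3 nudge.py '[[-0.4,1.8,0,0,0,0],[-0.8,3.6,0.6,0,0,0],[-1.2,5.4,1.4,0,0,0],[-1.72,7.2,2.4,0,0,0],[-1.72,9,3.6,0,0,0]]' 66 && python3 nudge.py '[[0,0.96,0.8,0,0,0],[0,0.96,1.6,0,0,0],[0,0.96,1.6,0,0,0]]' && python3 -c "
from h import *
print(go([449.1,-176.9,56],0))"
```

```text
clock: 6.95
eef_pos: [448.9, -148.6, 193.3]
eef_rot: [3.141, -0.001, 0.001]
wrist_force: [0.7, 0.4, 0.8]
finger_gap: 66.2
finger_force: 0.0
clock: 7.25
eef_pos: [448.6, -171.1, 151.2]
eef_rot: [-3.139, 0.004, 0.0]
wrist_force: [0.0, 0.5, 1.0]
finger_gap: 66.4
finger_force: 0.0
(array([ 0.9,  6. , 95.2]), array([-0.,  0.,  0.]))
```

```bash
python3 nudge.py '[[0,0.16,0.6,0,0,0],[0,0.16,2,0,0,0],[0,0.16,3.2,0,0,0],[0,0.16,3.76,0,0,0],[0,0.16,3.76,0,0,0]]' && python3 nudge.py '[[0,0,0,0,0,0],[0,0,0,0,0,0],[0,0,0,0,0,0],[0,0,0,0,0,0],[0,0,0,0,0,0]]' 30 15 && python3 nudge.py '[[0,0,-1,0,0,0],[0,0,-2.4,0,0,0],[0,0,-3.8,0,0,0],[0,0,-5,0,0,0],[0,0,-5,0,0,0]]' && python3 -c "
from h import *
print(go([555,20,180],0))"
```

```text
clock: 7.75
eef_pos: [449.2, -174.7, 58.8]
eef_rot: [-3.14, 0.002, 0.002]
wrist_force: [0.1, 0.4, 0.7]
finger_gap: 66.2
finger_force: 0.0
clock: 8.25
eef_pos: [449.7, -176.2, 60.4]
eef_rot: [3.141, -0.001, -0.0]
wrist_force: [-0.6, 0.6, 6.8]
finger_gap: 40.8
finger_force: 15.0
clock: 8.75
eef_pos: [450.5, -176.6, 188.4]
eef_rot: [3.139, -0.006, -0.0]
wrist_force: [-0.5, 0.2, -3.0]
finger_gap: 40.5
finger_force: 15.0
(array([ 104.4, -196.7,    8.4]), array([ 0., -0., -0.]))
```

In the tool's units: -20 mm is -0.8, 20 mm is 0.8.

```bash
python3 nudge.py '[[0.8,-0.8,-0.6,0,0,0],[1.8,-2.6,-0.72,0,0,0],[2.8,-4.4,-0.72,0,0,0],[3.8,-6.2,-0.72,0,0,0],[4.2,-7.6,-0.72,0,0,0]]' && python3 nudge.py '[[0,-0.28,0,0,0,0],[0,-0.28,0.8,0,0,0],[0,-0.28,2.2,0,0,0],[0,-0.28,3.4,0,0,0],[0,-0.28,4.2,0,0,0]]' && python3 -c "
from h import *
print(go([555,20,77],0))"
```

```text
clock: 9.25
eef_pos: [555.0, 16.2, 201.2]
eef_rot: [-3.141, 0.001, 0.0]
wrist_force: [1.1, -0.4, -2.2]
finger_gap: 40.8
finger_force: 15.0
clock: 9.75
eef_pos: [552.8, 20.5, 94.5]
eef_rot: [3.142, 0.004, -0.001]
wrist_force: [-0.0, -0.1, -2.7]
finger_gap: 40.5
finger_force: 15.0
(array([ 2.2,  0.5, 17.5]), array([ 0.,  0., -0.]))
```

In the tool's units: 17 mm is 0.68, 2 mm is 0.08.

```bash
python3 nudge.py '[[0.08,0,0.32,0,0,0],[0.08,0,0.52,0,0,0],[0.08,0,0.64,0,0,0],[0.08,0,0.68,0,0,0],[0.08,0,0.68,0,0,0]]' && python3 nudge.py '[[0,0,0,0,0,0],[0,0,0,0,0,0],[0,0,0,0,0,0],[0,0,-0.2,0,0,0],[0,0,-1.4,0,0,0]]' 60 && python3 nudge.py '[[0,0,-1.8,0,0,0],[0,0,-3.6,0,0,0],[-0.6,1.6,-4,0,0,0],[-1.6,3.4,-4,0,0,0],[-2.4,5.2,-4,0,0,0]]' && python3 -c "
from h import *
print(go([443.4,-298,150],0))"
```

```text
clock: 10.25
eef_pos: [556.6, 20.9, 81.2]
eef_rot: [3.142, -0.001, -0.0]
wrist_force: [0.2, -0.4, -0.8]
finger_gap: 40.6
finger_force: 15.0
clock: 10.75
eef_pos: [554.8, 21.0, 113.7]
eef_rot: [-3.141, 0.005, -0.0]
wrist_force: [0.5, -0.2, -0.2]
finger_gap: 60.1
finger_force: 0.0
clock: 11.25
eef_pos: [495.6, -109.3, 216.5]
eef_rot: [3.141, -0.001, 0.001]
wrist_force: [0.3, -0.8, 0.6]
finger_gap: 60.0
finger_force: 0.0
(array([-52.5, 188.6,  66.5]), array([ 0., -0.,  0.]))
```

In the tool's units: 188 mm is 7.52, 180 mm is 7.2.

```bash
python3 nudge.py '[[-0.6,1.8,0.6,0,0,0],[-1.2,3.6,1.2,0,0,0],[-1.8,5.4,2,0,0,0],[-2.08,7.2,2.64,0,0,0],[-2.08,7.52,2.64,0,0,0]]' 66 && python3 nudge.py '[[0,0,0.8,0,0,0],[0,0,2.4,0,0,0],[0,0,3.4,0,0,0],[0,0,3.72,0,0,0],[0,0,3.72,0,0,0]]' && python3 nudge.py '[[0,0,0,0,0,0],[0,0,0,0,0,0],[0,0,0,0,0,0],[0,0,0,0,0,0],[0,0,0,0,0,0]]' 30 15 && python3 nudge.py '[[0,0,-1,0,0,0],[0,0,-2.4,0,0,0],[0,0,-3.8,0,0,0],[0,0,-5.4,0,0,0],[0,0,-5.68,0,0,0]]' && python3 -c "
from h import *
print(go([605,20,203],0))"
```

```text
clock: 11.75
eef_pos: [442.5, -299.6, 147.9]
eef_rot: [-3.14, 0.002, -0.004]
wrist_force: [1.0, 0.1, 0.7]
finger_gap: 66.2
finger_force: 0.0
clock: 12.25
eef_pos: [444.6, -296.0, 56.6]
eef_rot: [-3.141, 0.001, 0.0]
wrist_force: [-0.7, 0.1, -0.1]
finger_gap: 66.4
finger_force: 0.0
clock: 12.75
eef_pos: [444.9, -296.7, 57.3]
eef_rot: [3.141, -0.001, -0.0]
wrist_force: [-0.2, -0.5, 4.3]
finger_gap: 40.9
finger_force: 15.0
clock: 13.25
eef_pos: [445.6, -297.2, 203.1]
eef_rot: [3.138, -0.005, -0.0]
wrist_force: [0.9, 0.6, -1.3]
finger_gap: 40.8
finger_force: 14.9
(array([ 159.3, -317.2,   -0.3]), array([ 0., -0., -0.]))
```

```bash
python3 nudge.py '[[0.6,-1.6,0,0,0,0],[1.6,-3.4,0,0,0,0],[2.48,-5.2,0,0,0,0],[3.4,-6.88,0,0,0,0],[4.32,-8.6,0,0,0,0]]' && python3 nudge.py '[[1,-1.68,0,0,0,0],[1.8,-3.2,0,0,0,0],[2.08,-4.08,0,0,0,0],[2.08,-4.08,0,0,0,0]]' && python3 -c "
from h import *
print(go([605,20,76],0))"
```

```text
clock: 13.75
eef_pos: [552.9, -79.3, 197.8]
eef_rot: [-3.141, 0.001, -0.0]
wrist_force: [0.8, 0.1, -0.5]
finger_gap: 40.7
finger_force: 14.9
clock: 14.15
eef_pos: [604.7, 23.4, 197.1]
eef_rot: [-3.141, 0.002, 0.003]
wrist_force: [0.0, -1.2, -0.5]
finger_gap: 40.5
finger_force: 14.9
(array([  0.5,   3.4, 121.1]), array([-0.,  0.,  0.]))
```

In the tool's units: 115 mm is 4.6, 108 mm is 4.32.

```bash
python3 nudge.py '[[0,0.12,1.2,0,0,0],[0,0.12,2.6,0,0,0],[0,0.12,3.8,0,0,0],[0,0.12,4.32,0,0,0],[0,0.12,4.6,0,0,0]]' && python3 nudge.py '[[0,0,0.08,0,0,0],[0,0,0.2,0,0,0],[0,0,0.2,0,0,0]]' && python3 nudge.py '[[0,0,0,0,0,0],[0,0,0,0,0,0],[0,0,0,0,0,0],[0,0,-0.2,0,0,0],[0,0,-1.4,0,0,0]]' 60 && python3 nudge.py '[[0,0,-1.8,0,0,0],[0,0,-3.6,0,0,0],[-1,1.6,-4,0,0,0],[-2,3.4,-4,0,0,0],[-3,5.2,-4,0,0,0]]' && python3 -c "
from h import *
print(go([453.7,-381.2,150],0))"
```

```text
clock: 14.65
eef_pos: [604.1, 17.0, 82.5]
eef_rot: [3.142, 0.002, -0.001]
wrist_force: [0.8, -0.7, -0.3]
finger_gap: 40.8
finger_force: 14.9
clock: 14.95
eef_pos: [604.9, 17.5, 79.3]
eef_rot: [3.142, -0.001, -0.0]
wrist_force: [0.2, 0.4, -1.1]
finger_gap: 41.1
finger_force: 14.9
clock: 15.45
eef_pos: [603.1, 17.6, 111.4]
eef_rot: [-3.141, 0.005, -0.0]
wrist_force: [-0.3, 0.3, 0.2]
finger_gap: 60.0
finger_force: 0.0
clock: 15.95
eef_pos: [530.0, -110.9, 214.6]
eef_rot: [3.141, -0.001, 0.001]
wrist_force: [1.2, -1.0, -0.5]
finger_gap: 60.2
finger_force: 0.0
(array([-76.7, 270.2,  64.6]), array([ 0., -0.,  0.]))
```

In the tool's units: 225 mm is 9, 180 mm is 7.2.

```bash
python3 nudge.py '[[-0.8,1.8,0,0,0,0],[-1.6,3.6,0,0,0,0],[-2.2,5.4,0.4,0,0,0],[-2.8,7.2,1.2,0,0,0],[-3.08,9,2,0,0,0]]' 66 && python3 nudge.py '[[0,1.6,0.4,0,0,0],[0,1.8,0.6,0,0,0],[0,1.8,0.6,0,0,0]]' && python3 -c "
from h import *
print(go([453.7,-381.2,57],0)); s,p,d=snap('wrist','w4'); C=cloud('wrist',d,s); blobs(C,98,125)"
```

```text
clock: 16.45
eef_pos: [453.2, -335.6, 164.6]
eef_rot: [3.14, -0.001, -0.001]
wrist_force: [1.1, -0.3, 0.3]
finger_gap: 66.1
finger_force: 0.0
clock: 16.75
eef_pos: [453.6, -379.1, 148.4]
eef_rot: [-3.141, 0.001, -0.002]
wrist_force: [0.4, 0.7, -0.8]
finger_gap: 65.9
finger_force: 0.0
(array([ 0.2,  2.1, 91.4]), array([-0.,  0., -0.]))
px [178. 104.] ctr [ 535.4 -285.9] r 12.8 z 114.7 1348 rect [ 535.7 -286.6] [24.  24.2] 49.96
px [320. 215.] ctr [ 453.9 -381.4] r 20.1 z 104.4 2095 rect [ 454.  -381.2] [39.8 38.7] 0.27
```

```bash
python3 nudge.py '[[0,0.08,0.8,0,0,0],[0,0.08,2.4,0,0,0],[0,0.08,3.32,0,0,0],[0,0.08,3.64,0,0,0],[0,0.08,3.64,0,0,0]]' && python3 nudge.py '[[0,0,0,0,0,0],[0,0,0,0,0,0],[0,0,0,0,0,0],[0,0,0,0,0,0],[0,0,0,0,0,0]]' 30 15 && python3 nudge.py '[[0,0,-1,0,0,0],[0,0,-2.4,0,0,0],[0,0,-3.8,0,0,0],[0,0,-5.4,0,0,0],[0,0,-5.8,0,0,0]]' && python3 nudge.py '[[0.2,-1.8,0,0,0,0],[0.8,-3.6,0,0,0,0],[1.8,-5.28,0,0,0,0],[2.6,-7,0,0,0,0],[3.6,-8.72,0,0,0,0]]' && python3 nudge.py '[[1,-1.68,0,0,0,0],[2,-3.4,0,0,0,0],[3,-5.08,0,0,0,0],[4,-6.8,0,0,0,0],[4.48,-7.32,0,0,0,0]]' && python3 -c "
from h import *
print(go([656,20,75],0))"
```

```text
clock: 17.3
eef_pos: [454.5, -379.8, 58.4]
eef_rot: [-3.141, 0.0, 0.001]
wrist_force: [0.3, 0.1, 0.3]
finger_gap: 66.2
finger_force: 0.0
clock: 17.8
eef_pos: [454.4, -380.9, 58.8]
eef_rot: [3.141, -0.001, -0.0]
wrist_force: [-0.4, 0.8, 5.9]
finger_gap: 40.7
finger_force: 15.0
clock: 18.3
eef_pos: [455.0, -381.5, 207.6]
eef_rot: [3.137, -0.004, -0.0]
wrist_force: [0.5, -0.5, -1.1]
finger_gap: 40.3
finger_force: 15.0
clock: 18.8
eef_pos: [544.2, -160.9, 202.3]
eef_rot: [-3.141, 0.001, -0.001]
wrist_force: [1.0, -0.3, -1.4]
finger_gap: 40.8
finger_force: 15.0
clock: 19.3
eef_pos: [656.9, 24.5, 201.5]
eef_rot: [-3.141, 0.002, 0.003]
wrist_force: [0.7, -0.7, -1.1]
finger_gap: 40.5
finger_force: 15.0
(array([ -0.7,   4.6, 126.5]), array([-0.,  0.,  0.]))
```

In the tool's units: 120 mm is 4.8, 112 mm is 4.48.

```bash
python3 nudge.py '[[0,0.16,1.2,0,0,0],[0,0.16,2.6,0,0,0],[0,0.16,3.8,0,0,0],[0,0.16,4.48,0,0,0],[0,0.16,4.8,0,0,0]]' && python3 nudge.py '[[0,0,0.12,0,0,0],[0,0,0.2,0,0,0],[0,0,0.2,0,0,0]]' && python3 nudge.py '[[0,0,0,0,0,0],[0,0,0,0,0,0],[0,0,0,0,0,0],[0,0,-0.2,0,0,0],[0,0,-1.4,0,0,0]]' 60 && python3 nudge.py '[[0,0,-1.8,0,0,0],[0,0,-3.6,0,0,0],[-1.6,0,-4.8,0,0,0],[-3.4,0,-6,0,0,0],[-5.2,0,-6.4,0,0,0]]' && python3 nudge.py '[[-1.2,0,0,0,0,0],[-1.6,0,0,0,0,0],[-1.6,0,0,0,0,0]]' 0 && python3 - <<'E'
from h import *
s,p,d=snap('wrist','w5'); C=cloud('wrist',d,s); blobs(C,112,130)
E
```

```text
clock: 19.8
eef_pos: [655.0, 16.3, 80.0]
eef_rot: [-3.141, 0.004, -0.0]
wrist_force: [0.3, -0.0, -0.5]
finger_gap: 40.5
finger_force: 15.0
clock: 20.1
eef_pos: [656.5, 16.3, 78.8]
eef_rot: [3.142, -0.001, -0.0]
wrist_force: [0.1, -0.4, -0.9]
finger_gap: 40.5
finger_force: 15.0
clock: 20.6
eef_pos: [654.7, 16.3, 110.6]
eef_rot: [-3.141, 0.006, -0.0]
wrist_force: [-0.1, 0.2, -0.2]
finger_gap: 59.8
finger_force: 0.0
clock: 21.1
eef_pos: [525.4, 16.3, 275.7]
eef_rot: [3.142, -0.004, -0.0]
wrist_force: [0.9, -0.5, -0.1]
finger_gap: 60.0
finger_force: 0.0
clock: 21.4
eef_pos: [485.9, 16.3, 274.0]
eef_rot: [3.142, -0.002, -0.0]
wrist_force: [1.1, 0.8, -0.6]
finger_gap: 39.3
finger_force: 0.0
px [317.  14.] ctr [654.9  16. ] r 20.0 z 120.4 1130 rect [648.5  16.3] [39.2 25.5] 89.67
px [378.  78.] ctr [586.1 -44.3] r 76.1 z 120.9 2072 rect [586.1 -45.5] [ 12.5 152. ] 89.49
px [315.  67.] ctr [602.8  17.3] r 20.2 z 120.4 1379 rect [603.1  17.2] [38.9 39.7] 87.26
px [312. 116.] ctr [556.   20.4] r 20.1 z 120.4 1210 rect [556.1  20.3] [38.6 39.1] 89.99
px [599. 135.] ctr [ 535.4 -284.8] r 11.4 z 115.0 374 rect [ 535.5 -284.5] [21.2 21.3] 1.09
px [116. 383.] ctr [207.2 287.8] r 31.1 z 121.1 394 rect [211.3 287.2] [61.8 19.7] 81.13
```

View pics/w5.png

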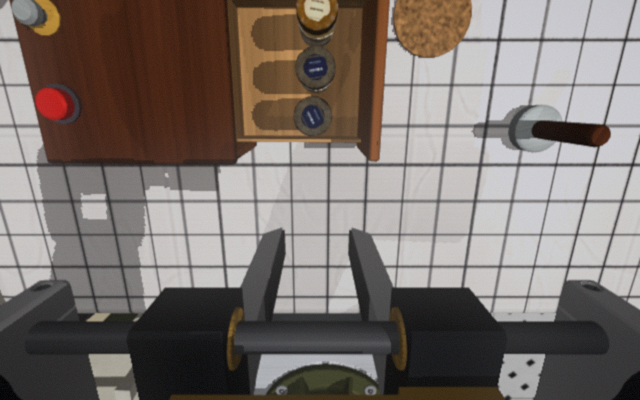

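All three jars stand in the drawer at (317,14), (315,67) and (312,116), with tops at 120 mm, which fits under the chest top. The pounder is still at (535,-285). Now I move the closed fingers in front of the drawer.

```bash
python3 nudge.py '[[1,1.4,0,0,0,0],[2,2.8,0.8,0,0,0],[3,4.08,2,0,0,0],[4,4.08,3.6,0,0,0],[4.76,4.08,5.2,0,0,0]]' && python3 nudge.py '[[0,0,1.6,0,0,0],[0,0,1.76,0,0,0],[0,0,1.76,0,0,0]]' && python3 -c "
from h import *
print(go([605,-70,100],0))"
```

```text
clock: 21.95
eef_pos: [607.1, -87.0, 140.2]
eef_rot: [-3.141, 0.001, -0.002]
wrist_force: [0.6, 0.4, 0.2]
finger_gap: 0.7
finger_force: 0.0
clock: 22.25
eef_pos: [605.5, -85.8, 98.6]
eef_rot: [-3.141, 0.002, -0.0]
wrist_force: [0.3, 0.1, 0.2]
finger_gap: 0.5
finger_force: 0.0
(array([ -0.5, -15.8,  -1.4]), array([-0.,  0., -0.]))
```

Now I push slowly.

```bash
python3 nudge.py '[[0,-0.32,0,0,0,0],[0,-0.56,0,0,0,0],[0,-0.8,0,0,0,0],[0,-1.04,0,0,0,0],[0,-1.36,0,0,0,0]]' && python3 nudge.py '[[0,-0.36,0,0,0,0],[0,-0.72,0,0,0,0],[0,-1.08,0,0,0,0],[0,-1.44,0,0,0,0],[0,-1.8,0,0,0,0]]' && python3 nudge.py '[[0,-0.36,0,0,0,0],[0,-0.72,0,0,0,0],[0,-1.08,0,0,0,0],[0,-1.44,0,0,0,0],[0,-1.8,0,0,0,0]]'
```

```text
clock: 22.75
eef_pos: [605.8, -52.1, 100.5]
eef_rot: [3.14, -0.002, -0.0]
wrist_force: [1.6, -6.0, 5.0]
finger_gap: 0.4
finger_force: 3.1
clock: 23.25
eef_pos: [606.1, -6.9, 100.5]
eef_rot: [3.14, -0.003, -0.0]
wrist_force: [2.7, -6.9, 4.5]
finger_gap: 0.2
finger_force: 3.4
clock: 23.75
eef_pos: [606.4, 38.0, 100.5]
eef_rot: [3.14, -0.004, -0.001]
wrist_force: [5.2, -6.4, 3.3]
finger_gap: 0.6
finger_force: 3.6
```

```bash
python3 nudge.py '[[0,-0.24,0,0,0,0],[0,-0.48,0,0,0,0],[0,-0.72,0,0,0,0],[0,-0.96,0,0,0,0],[0,-1.12,0,0,0,0]]' && python3 nudge.py '[[0,-0.16,0,0,0,0],[0,-0.28,0,0,0,0],[0,-0.4,0,0,0,0],[0,-0.4,0,0,0,0]]' && python3 -c "
from h import *
s,p,d=snap('top','t1'); C=cloud('top',d); blobs(C,125,139,2000)"
```

```text
clock: 24.25
eef_pos: [606.4, 65.3, 100.5]
eef_rot: [3.139, -0.004, -0.001]
wrist_force: [6.0, -9.3, 3.2]
finger_gap: 0.6
finger_force: 4.4
clock: 24.65
eef_pos: [606.2, 75.9, 100.4]
eef_rot: [3.14, -0.003, -0.0]
wrist_force: [4.1, -7.1, 2.6]
finger_gap: 0.5
finger_force: 3.1
```

```bash
python3 nudge.py '[[0,-0.08,0,0,0,0],[0,-0.16,0,0,0,0],[0,-0.2,0,0,0,0],[0,-0.2,0,0,0,0]]' && python3 nudge.py '[[0,-0.08,0,0,0,0],[0,-0.16,0,0,0,0],[0,-0.2,0,0,0,0],[0,-0.2,0,0,0,0]]'
```

```text
clock: 25.1
eef_pos: [606.2, 76.3, 100.5]
eef_rot: [3.134, -0.003, -0.002]
wrist_force: [1.9, -35.8, 5.9]
finger_gap: 0.6
finger_force: 18.1
clock: 25.5
eef_pos: [606.2, 76.6, 100.7]
eef_rot: [3.127, -0.002, -0.004]
wrist_force: [-1.9, -66.1, 10.3]
finger_gap: 0.2
finger_force: 33.3
```

Hard stop reached, so the drawer is home. I back off and look.

```bash
python3 nudge.py '[[0,0.4,0,0,0,0],[0,1,0,0,0,0],[0,1.6,-0.8,0,0,0],[0,2,-2.4,0,0,0],[0,2.4,-4,0,0,0]]' 94 && python3 nudge.py '[[-1.6,-0.4,-1.8,0,0,0],[-3.2,-0.4,-3.2,0,0,0],[-4.8,-0.4,-3.2,0,0,0],[-4.8,-0.4,-3.2,0,0,0]]' && python3 - <<'E'
from h import *
s,p,d=snap('wrist','w6'); C=cloud('wrist',d,s); blobs(C,112,128); print(); blobs(C,145,165); blobs(C,130,140,2000)
q=C[(abs(C[:,:,0]-605)<40)&(C[:,:,2]>100)&(C[:,:,1]<130)]; print('front min y', np.percentile(q[:,1],1), 'z',q[q[:,1]<95][:,2].max() if (q[:,1]<95).any() else None)
E
```

```text
clock: 26.0
eef_pos: [604.7, 26.1, 200.2]
eef_rot: [-3.141, 0.001, 0.0]
wrist_force: [0.7, -0.1, -0.5]
finger_gap: 37.2
finger_force: 0.0
clock: 26.4
eef_pos: [481.8, 36.9, 281.7]
eef_rot: [-3.141, -0.004, 0.001]
wrist_force: [0.0, -0.6, -0.7]
finger_gap: 69.0
finger_force: 0.0
px [264.  76.] ctr [585.6  90.4] r 75.4 z 120.9 1927 rect [585.6  91.6] [ 12.3 150.6] 89.51
px [613. 131.] ctr [ 534.8 -285. ] r 11.9 z 114.9 361 rect [ 534.9 -284.7] [22.3 21.5] 10.91

px [58. 10.] ctr [644.6 263.3] r 11.3 z 155.5 574 rect [642.1 263.2] [17.3 21.8] 6.06
px [79. 99.] ctr [568.2 264.3] r 15.5 z 149.1 817 rect [568.7 263.7] [29.4 29.2] 46.29
px [159.  78.] ctr [583.1 195.1] r 120.4 z 134.3 29605 rect [582.7 196. ] [194.6 147.2] 89.99
front min y 85.277936571118 z 123.30857910562241
```

View pics/w6.png

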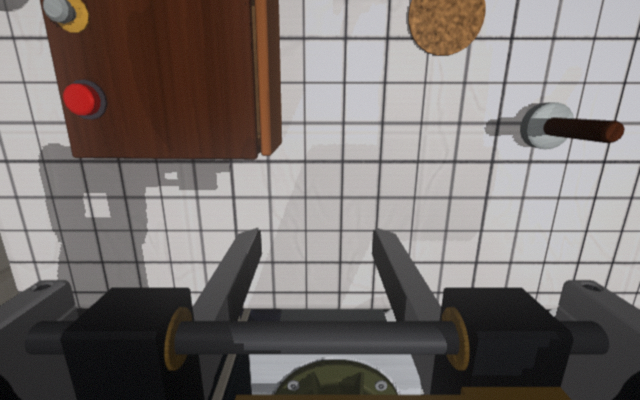

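The drawer front lip is now at y=91.6, which is 137 mm in from open, and the button is back up at 149 mm, so it has latched. The wrist view shows the pounder at (548,126). I fetch it next.

```bash
python3 nudge.py '[[0.4,1.8,0,0,0,0],[0.8,3.6,0.4,0,0,0],[1.2,5.4,1,0,0,0],[1.68,7.2,1.8,0,0,0],[2.12,9,2.6,0,0,0]]' 70 && python3 nudge.py '[[0,1.8,0.8,0,0,0],[0,3.6,1.8,0,0,0],[0,3.88,2.2,0,0,0],[0,3.88,2.2,0,0,0]]' && python3 -c "
from h import *
s,p,d=snap('wrist','w7'); C=cloud('wrist',d,s); blobs(C,108,125);blobs(C,12,28);print(go([535.2,-285.4,61],0))"
```

```text
clock: 26.95
eef_pos: [538.8, -189.7, 213.1]
eef_rot: [-3.141, 0.0, 0.0]
wrist_force: [1.1, 0.3, -0.3]
finger_gap: 69.8
finger_force: 0.0
clock: 27.35
eef_pos: [537.4, -285.4, 156.7]
eef_rot: [-3.139, 0.003, -0.002]
wrist_force: [0.4, 0.5, -0.3]
finger_gap: 70.3
finger_force: 0.0
px [317. 218.] ctr [ 535.7 -285.8] r 12.5 z 114.9 795 rect [ 535.9 -285.8] [24.  24.2] 53.46
px [317. 180.] ctr [ 535.7 -285.8] r 31.9 z 20.0 1906 rect [ 539.  -285.6] [63.2 56.7] 89.47
(array([-2.7,  1.1, 97.5]), array([-0.,  0., -0.]))
```

In the tool's units: 97 mm is 3.88, 85 mm is 3.4.

```bash
python3 nudge.py '[[-0.08,0,0.8,0,0,0],[-0.08,0,2.4,0,0,0],[-0.08,0,3.4,0,0,0],[-0.08,0,3.88,0,0,0],[-0.08,0,3.88,0,0,0]]' && python3 nudge.py '[[0,0,0,0,0,0],[0,0,0,0,0,0],[0,0,0,0,0,0],[0,0,0,0,0,0],[0,0,0,0,0,0]]' 10 50 && python3 nudge.py '[[0,0,0,0,0,0],[0,0,0,0,0,0],[0,0,0,0,0,0]]' 
```

```text
clock: 27.9
eef_pos: [536.2, -283.5, 62.3]
eef_rot: [-3.141, 0.001, 0.001]
wrist_force: [-1.3, -0.3, -0.2]
finger_gap: 70.2
finger_force: 0.0
clock: 28.4
eef_pos: [536.0, -284.8, 62.9]
eef_rot: [3.141, -0.0, -0.0]
wrist_force: [-0.1, 0.6, -1.2]
finger_gap: 33.4
finger_force: 0.0
clock: 28.7
eef_pos: [535.9, -284.8, 62.5]
eef_rot: [3.142, 0.0, -0.0]
wrist_force: [-0.4, 0.1, 0.1]
finger_gap: 24.2
finger_force: 50.0
```

```bash
python3 nudge.py '[[0,0,-1,0,0,0],[0,0,-2.8,0,0,0],[0,0,-4.6,0,0,0],[0,0,-6.4,0,0,0],[0,0,-8,0,0,0]]' && python3 -c "
from h import *
print(go([644.3,263.6,260],0))"
```

```text
clock: 29.2
eef_pos: [535.7, -284.5, 264.6]
eef_rot: [3.142, -0.0, -0.0]
wrist_force: [-0.0, -0.3, -2.9]
finger_gap: 24.0
finger_force: 50.0
(array([ 108.5, -548.1,    4.6]), array([ 0., -0., -0.]))
```

```bash
python3 nudge.py '[[0,-1.8,0,0,0,0],[0,-3.6,0,0,0,0],[0.4,-5.4,0,0,0,0],[0.8,-7.2,0,0,0,0],[1.2,-9,0,0,0,0]]' && python3 nudge.py '[[0.4,-1.8,0,0,0,0],[0.8,-3.6,0,0,0,0],[1.2,-5.4,0,0,0,0],[1.8,-7.12,0,0,0,0],[2.4,-8.8,0,0,0,0]]' && python3 nudge.py '[[0.4,-1.6,0,0,0,0],[0.72,-3,0,0,0,0],[0.72,-4,0,0,0,0],[0.72,-4.12,0,0,0,0],[0.72,-4.12,0,0,0,0]]' && python3 -c "
from h import *
print(go([644.3,263.6,225],0))"
```

```text
clock: 29.7
eef_pos: [565.8, -57.8, 262.3]
eef_rot: [-3.141, 0.001, -0.0]
wrist_force: [1.0, -0.3, -2.8]
finger_gap: 24.4
finger_force: 50.0
clock: 30.2
eef_pos: [626.0, 162.3, 262.2]
eef_rot: [3.142, 0.001, 0.0]
wrist_force: [1.2, -0.7, -3.1]
finger_gap: 24.3
finger_force: 50.0
clock: 30.7
eef_pos: [643.7, 263.5, 261.8]
eef_rot: [3.141, 0.001, 0.001]
wrist_force: [1.4, -0.8, -2.4]
finger_gap: 24.4
finger_force: 50.0
(array([ 0.6, -0.1, 36.8]), array([0., 0., 0.]))
```

Now I drive the pin down.

Units first: shifts go in units of 25 mm and turns go in units of 0.1 rad. So 44 mm is 1.76, 40 mm is 1.6.

```bash
python3 nudge.py '[[0,0,0.6,0,0,0],[0,0,1.12,0,0,0],[0,0,1.44,0,0,0],[0,0,1.6,0,0,0],[0,0,1.76,0,0,0]]' && python3 nudge.py '[[0,0,0.16,0,0,0],[0,0,0.28,0,0,0],[0,0,0.4,0,0,0],[0,0,0.48,0,0,0],[0,0,0.48,0,0,0]]'&& python3 nudge.py '[[0,0,0.04,0,0,0],[0,0,0.08,0,0,0],[0,0,0.08,0,0,0]]'
```

```text
clock: 31.2
eef_pos: [644.2, 262.9, 218.7]
eef_rot: [-3.142, -0.0, -0.001]
wrist_force: [-1.5, -1.5, 5.8]
finger_gap: 24.3
finger_force: 50.0
clock: 31.7
eef_pos: [644.2, 263.0, 208.1]
eef_rot: [-3.142, -0.002, -0.0]
wrist_force: [-1.3, -2.8, 5.2]
finger_gap: 24.4
finger_force: 50.0
clock: 32.0
eef_pos: [644.3, 263.0, 206.5]
eef_rot: [-3.141, -0.002, -0.0]
wrist_force: [-3.5, -2.3, 6.5]
finger_gap: 24.1
finger_force: 50.0
```

In the tool's units: 2 mm is 0.08, 1 mm is 0.04.

```bash
python3 nudge.py '[[0,0,0.04,0,0,0],[0,0,0.08,0,0,0],[0,0,0.08,0,0,0]]' && python3 nudge.py '[[0,0,0.04,0,0,0],[0,0,0.08,0,0,0],[0,0,0.08,0,0,0]]' && python3 nudge.py '[[0,0,0.04,0,0,0],[0,0,0.08,0,0,0],[0,0,0.08,0,0,0]]'
```

```text
clock: 32.3
eef_pos: [644.4, 263.0, 205.3]
eef_rot: [-3.141, -0.003, -0.0]
wrist_force: [-4.8, -3.2, 11.9]
finger_gap: 24.3
finger_force: 50.0
clock: 32.6
eef_pos: [644.6, 263.0, 205.2]
eef_rot: [-3.141, -0.005, -0.0]
wrist_force: [-7.6, -5.1, 22.7]
finger_gap: 24.5
finger_force: 50.0
clock: 32.9
eef_pos: [645.0, 263.0, 205.1]
eef_rot: [-3.14, -0.007, -0.001]
wrist_force: [-8.6, -7.0, 33.2]
finger_gap: 24.2
finger_force: 50.0
```

In the tool's units: -50 mm is -2, -20 mm is -0.8.

```bash
python3 nudge.py '[[0,0,-0.8,0,0,0],[0,0,-2,0,0,0],[-1.8,0,-3.2,0,0,0],[-3.6,0,-3.4,0,0,0],[-5.4,0.8,-3.4,0,0,0]]' && python3 nudge.py '[[0,0.2,0,0,0,0],[0,0.2,0,0,0,0]]' && python3 -c "
from h import *
s,p,d=snap('wrist','w8'); C=cloud('wrist',d,s); blobs(C,139,165,60);print(s['eef_pos'])
m=(np.hypot(C[:,:,0]-644.3,C[:,:,1]-263.6)<8); print(np.percentile(C[m][:,2],[10,50,90]))
s,p,d=snap('top','t2'); h=cv2.cvtColor(p,cv2.COLOR_RGB2HSV); C=cloud('top',d)
m=cv2.inRange(h,(8,70,60),(22,255,255)); n,l,st,ce=cv2.connectedComponentsWithStats(m)
for j in range(1,n):
    if st[j,4]>200: print(st[j],ce[j],plane('top',[ce[j]],4)); pts=np.argwhere(l==j)[:,::-1].astype('float32'); e=cv2.minEnclosingCircle(plane('top',pts,4)[:,:2].astype('float32')); print(e)
"
```

```text
clock: 33.4
eef_pos: [507.4, 244.3, 284.8]
eef_rot: [-3.14, -0.003, 0.001]
wrist_force: [0.6, -0.7, -2.7]
finger_gap: 23.5
finger_force: 50.0
clock: 33.6
eef_pos: [508.8, 237.9, 284.8]
eef_rot: [-3.141, -0.002, -0.0]
wrist_force: [0.2, -0.1, -1.9]
finger_gap: 24.3
finger_force: 50.0
px [289.  45.] ctr [644.3 263.6] r 10.9 z 141.8 417 rect [644.5 263.9] [18.9 20.1] 89.02
px [290. 127.] ctr [568.  265.1] r 15.7 z 149.1 731 rect [568.4 264.5] [29.6 28.2] 89.33
[508.8 237.9 284.8]
[141.2 142.3 143.3]
[ 186   88   38   39 1058] [204.1 106.4] [[979.8 359.2   4. ]]
((974.4625244140625, 361.58233642578125), 83.42105865478516)
[145 121  33  31 779] [161.3 135.7] [[878.2 500.1   4. ]]
((879.06689453125, 499.9496154785156), 55.97124099731445)
[ 210  176   74   66 3647] [251.  205.9] [[631.3 196.2   4. ]]
((621.0540771484375, 210.775634765625), 156.98190307617188)
[337 177  29  27 638] [350.8 190.1] [[ 675.4 -131.6    4. ]]
((676.3848876953125, -131.90298461914062), 48.24013137817383)
```

View pics/w8.png

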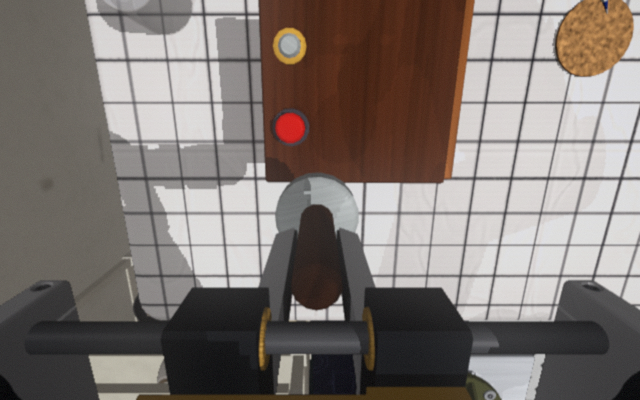

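The pin head is now at 141.8 mm, down 13.8 from 155.6, and it hit a hard stop. The button is still up at (290,127) in the view. I carry the pounder toward the mat and look at the pen.

```bash
python3 nudge.py '[[0,1.8,0,0,0,0],[0.2,3.6,0,0,0,0],[0.4,5.4,0,0,0,0],[0.6,7.2,0,0,0,0],[0.8,9,0,0,0,0]]' && python3 nudge.py '[[0.4,1.8,0,0,0,0],[0.8,3.6,0,0,0,0],[1.2,5.4,0,0,0,0],[1.2,5.8,0,0,0,0],[1.2,5.8,0,0,0,0]]' && python3 -c "
from h import *
s,p,d=snap('wrist','w9'); C=cloud('wrist',d,s); h=cv2.cvtColor(p,cv2.COLOR_RGB2HSV)
m=cv2.inRange(h,(8,70,60),(22,255,255)); m[250:]=0; n,l,st,ce=cv2.connectedComponentsWithStats(m)
for j in range(1,n):
    if st[j,4]>400: print(st[j],ce[j]); pts=np.argwhere(l==j)[:,::-1].astype('float32'); print(cv2.minEnclosingCircle(plane('wrist',pts,4,s)[:,:2].astype('float32')), np.median(C[l==j][:,2]))
print(s['eef_pos'], plane('scene',[(342,240),(347,238)],5))
"
```

```text
clock: 34.2
eef_pos: [530.1, 11.4, 283.4]
eef_rot: [-3.142, -0.0, -0.0]
wrist_force: [1.0, -0.1, -3.0]
finger_gap: 24.1
finger_force: 50.0
clock: 34.7
eef_pos: [559.7, -133.4, 282.7]
eef_rot: [-3.141, 0.001, -0.003]
wrist_force: [0.0, 0.6, -1.6]
finger_gap: 24.3
finger_force: 50.0
[   0   39   94  119 6200] [43.9 92.3]
((647.1322021484375, 240.4574737548828), 89.99024963378906) 134.32824740082333
[ 280   38   72   76 4274] [315.2  75.9]
((677.0503540039062, -131.5726318359375), 49.616214752197266) 3.2622171881139366
[  80   44   82  178 5610] [122.1 105.6]
((592.775146484375, 159.2491455078125), 126.57373809814453) 84.26302042424467
[ 559.7 -133.4  282.7] [[ 712.7 -135.5    5. ]
 [ 729.7 -128.4    5. ]]
```

View pics/w9.png

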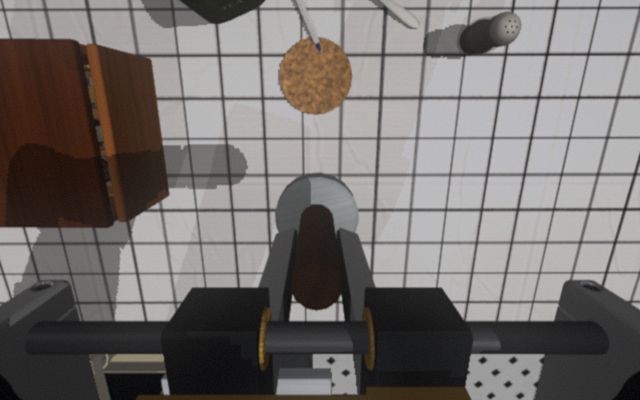

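The wrist view shows the mat at (315,76), centred at (677,-132) with radius 49.6. A pen tip overlaps its far edge near (318,50), so I'll set the pounder slightly on the near side, clear of the pen. First I find the pen tip and recheck the drawer.

```bash
python3 -c "
from h import *
z=np.load('w9.npz'); p,d=z['p'],z['d']; s=dict(eef_pos=z['pos'],eef_rot=z['rot']); h=cv2.cvtColor(p,cv2.COLOR_RGB2HSV)
m=cv2.inRange(h,(95,60,30),(135,255,255)); m[80:]=0; m[:,:290]=0; m[:,345:]=0
q=np.argwhere(m)[:,::-1]; print(len(q), q.max(0),q.min(0)); P=plane('wrist',q,8,s); print(P.min(0),P.max(0))
C=cloud('wrist',d,s); blobs(C,118,125,300)
print(go([665,-131.6,110],0))"
```

```text
16 [319  49] [316  43]
[ 710.7 -137.1    8. ] [ 718.  -133.2    8. ]
px [107. 130.] ctr [605.3  88.5] r 94.1 z 120.9 2005 rect [605.3  91.2] [ 13.  188.2] 89.41
(array([105.6,  -0.3, 172.9]), array([-0.,  0., -0.]))
```

In the tool's units: 170 mm is 6.8, 125 mm is 5.

```bash
python3 nudge.py '[[1.6,0,0.6,0,0,0],[3.2,0,2,0,0,0],[4.24,0,3.4,0,0,0],[4.24,0,5,0,0,0],[4.24,0,6.8,0,0,0]]' && python3 nudge.py '[[0,0,0,0,0,0],[0,0,0.4,0,0,0],[0,0,0.8,0,0,0],[0,0,1.2,0,0,0],[0,0,1.2,0,0,0]]' && python3 -c "
from h import *
print(go([666,-131.6,66.5],0))"
```

```text
clock: 35.25
eef_pos: [666.0, -129.5, 112.0]
eef_rot: [-3.142, -0.001, 0.002]
wrist_force: [1.1, 0.7, -3.3]
finger_gap: 24.3
finger_force: 50.0
clock: 35.75
eef_pos: [664.6, -131.6, 82.9]
eef_rot: [-3.141, 0.001, -0.0]
wrist_force: [-0.0, -0.7, -3.0]
finger_gap: 24.3
finger_force: 50.0
(array([ 1.4,  0. , 16.4]), array([-0.,  0., -0.]))
```

```bash
python3 nudge.py '[[0.04,0,0.24,0,0,0],[0.04,0,0.44,0,0,0],[0.04,0,0.56,0,0,0],[0.04,0,0.6,0,0,0],[0.04,0,0.6,0,0,0]]' && python3 nudge.py '[[0,0,0.04,0,0,0],[0,0,0.08,0,0,0],[0,0,0.08,0,0,0]]'
```

```text
clock: 36.25
eef_pos: [665.9, -131.7, 68.4]
eef_rot: [-3.142, 0.0, -0.0]
wrist_force: [-0.3, 0.4, -2.9]
finger_gap: 24.0
finger_force: 50.0
clock: 36.55
eef_pos: [665.9, -131.7, 66.5]
eef_rot: [-3.142, -0.0, -0.0]
wrist_force: [0.4, 0.1, -3.0]
finger_gap: 24.3
finger_force: 50.0
```

In the tool's units: 1 mm is 0.04.

```bash
python3 nudge.py '[[0,0,0.04,0,0,0],[0,0,0.04,0,0,0],[0,0,0.04,0,0,0]]' && python3 nudge.py '[[0,0,0.04,0,0,0],[0,0,0.04,0,0,0],[0,0,0.04,0,0,0]]'
```

```text
clock: 36.85
eef_pos: [666.1, -131.8, 66.4]
eef_rot: [3.141, -0.001, -0.0]
wrist_force: [-3.5, 0.5, 5.9]
finger_gap: 24.3
finger_force: 50.0
clock: 37.15
eef_pos: [666.2, -131.8, 66.4]
eef_rot: [3.141, -0.001, -0.0]
wrist_force: [-8.0, 1.3, 13.1]
finger_gap: 24.3
finger_force: 50.0
```

Contact with the mat. I release, lift and verify.

```bash
python3 nudge.py '[[0,0,-0.04,0,0,0],[0,0,-0.04,0,0,0]]' && python3 nudge.py '[[0,0,0,0,0,0],[0,0,0,0,0,0],[0,0,0,0,0,0],[0,0,0,0,0,0],[0,0,0,0,0,0]]' 60 && python3 nudge.py '[[0,0,-0.8,0,0,0],[0,0,-2.4,0,0,0],[0,0,-4.2,0,0,0],[0,0,-6,0,0,0],[-1.8,0,-7.2,0,0,0]]' && python3 nudge.py '[[-1.8,0,-0.4,0,0,0],[-3.6,0,-0.8,0,0,0],[-5.2,0,-0.8,0,0,0],[-5.2,0,-0.8,0,0,0],[-5.2,0,-0.8,0,0,0]]' && python3 -c "
from h import *
s,p,d=snap('wrist','w10'); C=cloud('wrist',d,s); blobs(C,108,125);blobs(C,15,30)
m=cv2.inRange(cv2.cvtColor(p,cv2.COLOR_RGB2HSV),(8,70,60),(22,255,255))
"
```

```text
clock: 37.35
eef_pos: [666.2, -131.8, 66.4]
eef_rot: [3.141, -0.001, -0.0]
wrist_force: [-3.4, 0.6, 6.9]
finger_gap: 24.3
finger_force: 50.0
clock: 37.85
eef_pos: [665.9, -131.7, 65.4]
eef_rot: [-3.142, 0.0, -0.0]
wrist_force: [-0.6, 0.6, -0.2]
finger_gap: 58.9
finger_force: 0.0
clock: 38.35
eef_pos: [626.8, -131.8, 246.0]
eef_rot: [3.141, -0.004, 0.001]
wrist_force: [-0.0, -0.4, -0.6]
finger_gap: 60.2
finger_force: 0.0
clock: 38.85
eef_pos: [494.4, -131.8, 264.0]
eef_rot: [3.141, -0.002, -0.001]
wrist_force: [0.5, -0.5, 1.2]
finger_gap: 60.3
finger_force: 0.0
px [90. 84.] ctr [590.6  93.4] r 80.1 z 120.2 3350 rect [590.7  96.2] [ 24.4 159.5] 89.08
px [287.  21.] ctr [ 651.3 -104.1] r 12.4 z 118.8 638 rect [ 651.1 -104.2] [24.  24.2] 36.67
px [143.  75.] ctr [603.7  86.3] r 92.3 z 22.5 882 rect [603.7  85.4] [  2.8 184.6] 89.5
px [296.  45.] ctr [ 651.4 -104.1] r 31.8 z 24.0 1516 rect [ 648.3 -105.2] [56.5 62.9] 20.59
```

View pics/w10.png

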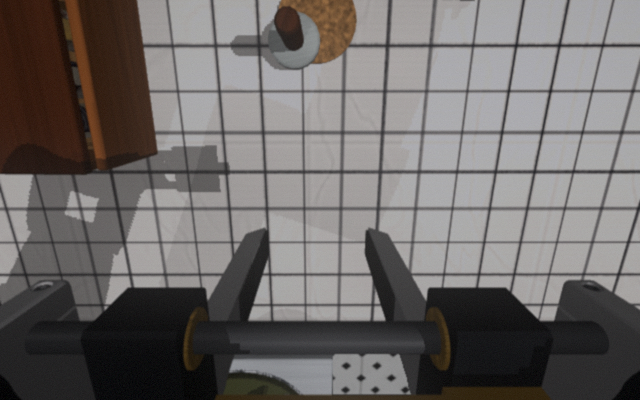

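The disturbance has happened: the pounder was knocked to (651,-104) and overhangs the mat edge at (290,40) in the view. It is still upright, so I regrasp it and set it back.

```bash
python3 nudge.py '[[1.6,-0.32,0.4,0,0,0],[3.2,-0.64,1,0,0,0],[4.8,-1,2.2,0,0,0],[6.28,-1.12,3.4,0,0,0],[6.28,-1.12,4.4,0,0,0]]' 70 && python3 nudge.py '[[0,0,0,0,0,0],[0,0,0,0,0,0]]' && python3 -c "
from h import *
s,p,d=snap('wrist','w11'); C=cloud('wrist',d,s); blobs(C,110,125);blobs(C,15,30);print(go([651.4,-104.1,66.5],0))"
```

```text
clock: 39.4
eef_pos: [654.2, -102.4, 148.0]
eef_rot: [-3.141, 0.004, 0.002]
wrist_force: [-0.9, -0.5, -0.6]
finger_gap: 70.3
finger_force: 0.0
clock: 39.6
eef_pos: [651.7, -103.6, 153.5]
eef_rot: [-3.142, 0.0, 0.0]
wrist_force: [0.0, 0.2, 1.0]
finger_gap: 69.8
finger_force: 0.0
px [183.  35.] ctr [787.3 -18.4] r 53.2 z 113.5 10600 rect [770.1 -18.5] [105.6  51.2] 89.84
px [ 52. 220.] ctr [636.7  98.1] r 64.8 z 119.7 3900 rect [638.1  88.1] [129.5  25.9] 8.13
px [317. 219.] ctr [ 651.6 -103.9] r 12.4 z 118.8 875 rect [ 652.  -103.9] [23.7 23.7] 0.17
px [545. 115.] ctr [ 721.8 -331.6] r 19.6 z 23.1 403 rect [ 722.1 -324.6] [15.2 39.2] 87.75
px [135. 211.] ctr [616.8  89.1] r 83.6 z 22.6 1252 rect [617.   85.4] [167.2   9.8] 2.33
px [317. 180.] ctr [ 651.6 -103.9] r 31.9 z 24.0 1979 rect [ 655.1 -103.5] [56.3 62.5] 0.52
(array([-0.7,  0.3, 88.3]), array([ 0., -0., -0.]))
```

```bash
python3 nudge.py '[[0,0,0.8,0,0,0],[0,0,2.2,0,0,0],[0,0,3.12,0,0,0],[0,0,3.48,0,0,0],[0,0,3.48,0,0,0]]' && python3 nudge.py '[[0,0,0,0,0,0],[0,0,0,0,0,0],[0,0,0,0,0,0],[0,0,0,0,0,0],[0,0,0,0,0,0]]' 10 40 && python3 nudge.py '[[0,0,0,0,0,0],[0,0,0,0,0,0],[0,0,0,0,0,0],[0,0,0,0,0,0],[0,0,-0.6,0,0,0]]' && python3 nudge.py '[[0.2,0.4,0,0,0,0],[0.56,1.08,0,0,0,0],[0.56,1.08,0,0,0,0],[0.56,1.08,0,0,0,0]]' && python3 -c "
from h import *
print(go([666,-131.6,66.5],0))"
```

```text
clock: 40.15
eef_pos: [651.5, -103.9, 67.2]
eef_rot: [3.141, -0.001, -0.0]
wrist_force: [-0.7, -0.2, 0.8]
finger_gap: 70.0
finger_force: 0.0
clock: 40.65
eef_pos: [651.4, -103.7, 66.6]
eef_rot: [3.142, -0.0, -0.0]
wrist_force: [-0.2, -0.1, -0.0]
finger_gap: 33.5
finger_force: 0.0
clock: 41.15
eef_pos: [650.1, -103.5, 79.4]
eef_rot: [-3.141, 0.004, -0.0]
wrist_force: [-0.5, 1.2, -2.6]
finger_gap: 24.5
finger_force: 40.0
clock: 41.55
eef_pos: [665.2, -131.2, 81.0]
eef_rot: [-3.141, 0.0, -0.001]
wrist_force: [-0.9, 0.4, -2.7]
finger_gap: 24.4
finger_force: 40.0
(array([ 0.8,  0.4, 14.5]), array([-0.,  0., -0.]))
```

In the tool's units: 15 mm is 0.6, 14 mm is 0.56.

```bash
python3 nudge.py '[[0.04,0,0.24,0,0,0],[0.04,0,0.44,0,0,0],[0.04,0,0.56,0,0,0],[0.04,0,0.6,0,0,0],[0.04,0,0.6,0,0,0]]' && python3 nudge.py '[[0,0,0.02,0,0,0],[0,0,0.02,0,0,0]]' && python3 nudge.py '[[0,0,0,0,0,0],[0,0,0,0,0,0],[0,0,0,0,0,0],[0,0,0,0,0,0],[0,0,0,0,0,0]]' 60 && python3 nudge.py '[[0,0,-0.8,0,0,0],[0,0,-2.4,0,0,0],[0,0,-4.2,0,0,0],[0,0,-6,0,0,0],[-1.8,0,-7.2,0,0,0]]' && python3 nudge.py '[[-1.8,0,-0.4,0,0,0],[-3.6,0,-0.8,0,0,0],[-4.4,0,-0.8,0,0,0],[-4.4,0,-0.8,0,0,0],[-4.4,0,-0.8,0,0,0]]' && python3 -c "
from h import *
s,p,d=snap('wrist','w12'); C=cloud('wrist',d,s); blobs(C,108,130);blobs(C,15,30,1000)
s,p,d=snap('scene','s12'); C=cloud('scene',d); print(C[131-1,311],C[131,291]); cv2.imwrite('pics/s12c.png',cv2.resize(p[110:330,230:430,::-1],None,fx=2.7,fy=2.7,interpolation=cv2.INTER_CUBIC))
"
```

```text
clock: 42.05
eef_pos: [666.3, -130.5, 66.3]
eef_rot: [-3.141, 0.0, -0.0]
wrist_force: [-0.6, 1.2, -0.7]
finger_gap: 24.2
finger_force: 40.0
clock: 42.25
eef_pos: [666.4, -130.5, 66.3]
eef_rot: [-3.141, -0.0, -0.0]
wrist_force: [-3.7, 0.9, 4.9]
finger_gap: 24.3
finger_force: 40.0
clock: 42.75
eef_pos: [666.3, -130.8, 65.7]
eef_rot: [3.142, -0.0, -0.0]
wrist_force: [0.4, 0.2, -0.3]
finger_gap: 59.0
finger_force: 0.0
clock: 43.25
eef_pos: [627.1, -130.8, 246.2]
eef_rot: [3.141, -0.004, 0.001]
wrist_force: [0.6, 0.5, 0.5]
finger_gap: 59.9
finger_force: 0.0
clock: 43.75
eef_pos: [515.0, -130.8, 263.9]
eef_rot: [3.141, -0.001, -0.0]
wrist_force: [-0.1, -0.7, 0.4]
finger_gap: 60.3
finger_force: 0.0
px [64. 36.] ctr [656.5  99.3] r 29.6 z 127.1 296 rect [656.5  98.8] [ 2.9 59.3] 89.5
px [92. 96.] ctr [600.3  93. ] r 89.9 z 120.4 4126 rect [600.2  91.9] [ 23.6 179.7] 86.19
px [316.  27.] ctr [ 666.2 -130.6] r 12.4 z 118.8 611 rect [ 665.8 -131. ] [23.8 23.9] 87.91
px [316.  50.] ctr [ 666.4 -130.6] r 32.0 z 24.0 1465 rect [ 663.5 -130.3] [57.3 61.9] 2.15
[641.8 261.6 147.9] [570.  258.7 149.4]
```

View pics/w12.png

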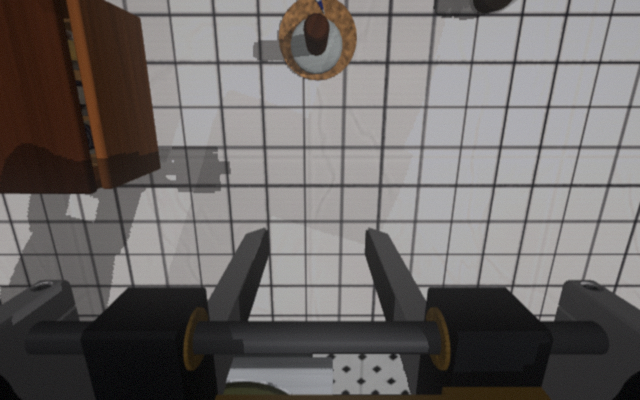

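View pics/s12c.png

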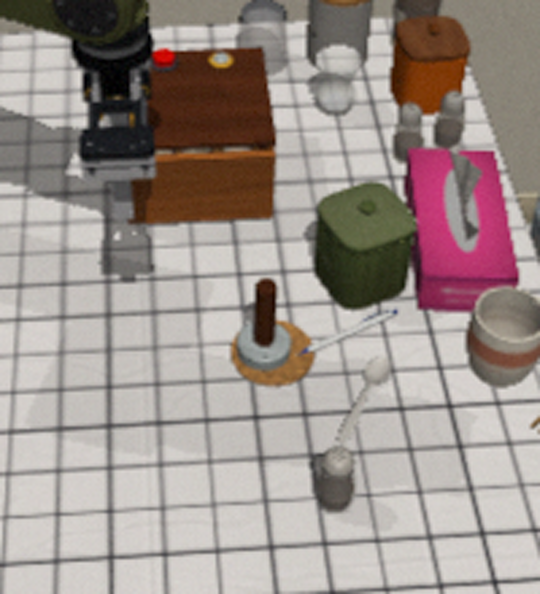

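```bash
python3 -c "
from h import *
for w in ('w2','w6','w9','w12'):
    z=np.load(w+'.npz'); s=dict(eef_pos=z['pos'],eef_rot=z['rot']); C=cloud('wrist',z['d'],s)
    m=(abs(C[:,:,2]-120.5)<1.5)&(abs(C[:,:,0]-590)<40)&(C[:,:,1]>70)&(C[:,:,1]<110); print(w,np.percentile(C[m][:,1],[2,50,98]))
"
```

```text
w2 [86.4 91.5 96.3]
w6 [85.8 91.1 96.9]
w9 [85.5 90.4 96.8]
w12 [85.2 90.1 96.7]
```

```bash
python3 -c "
from cell import manip
print(manip.sign_off())"
```

```text
the job is handed in; nothing more can be done
None
```

I handed the job in at about 44 s: all three jars are in the latched drawer, the pin was driven down with the pounder, and the pounder is upright on the cork mat, put back there after being knocked aside once; no verdict came back.

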